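# Set the key box's star wheel click by click and shoot its bolt

### The job

Lock up the copy room's key box: with a fingertip, flick the edge of the star wheel on its lid clockwise (seen from above), click by click, until the wheel's one open gap faces the bolt, and do not let the gap run past the bolt. Then push the bolt by its upright tab into the gap until it is fully home. A push or flick does it all: nothing needs gripping or lifting, so leave the other things on the worktop where they lie.

Things in the scene. Friction and masses are not known exactly. Their poses are not given: they have to be found in the camera images.
- lock_box: Flat steel key box, white lid, grey body, screwed to the worktop; yaw within 0.3 rad. Origin on the worktop below the wheel's axis; z up. The lid's flat top is 40 mm above the worktop and spans x -73 to +73, y -153 to +58 mm in the box's frame. The wheel turns about the box's z axis; the bolt lies on the lid on the wheel's -y side (the right).
- wheel (a joint): Turn of the wheel, rad, growing clockwise seen from above, endless. 0 = gap faces the bolt. Click stops every 60 degrees (1.047). It starts 1 to 4 clicks short (near -1.05, -2.09, -3.14 or -4.19) and counts on past whole turns: reach 0 itself, clockwise. 2 to 4 N at an arm's tip leaves a stop; past 30 degrees the wheel snaps on to the next. Let go, it settles on the nearest stop in 0.2 s.
- wheel_hub (a point): Top centre of the hub, on the wheel's axis, 80 mm above the worktop. The black wheel lies flat over the lid: hub 27 mm across, six arms 60 degrees apart. Between neighbouring arms a web fills the space to 31 mm from the axis (33 at its corners, top 68 mm above the worktop), except in one space, the open gap, which is empty in to the hub.
- wheel_tip (a point): Top of the round outer end of the arm that bounds the gap on its clockwise side seen from above, 46 mm from the axis, 74 mm above the worktop; turns with the wheel. All six arms are alike: 8 mm thick, filling heights 46 to 74 mm, free for a fingertip from 33 to 46 mm from the axis.
- flick_side (a point): Point fixed to the box on the wheel's +y side (opposite the bolt), 36 mm from the axis, 58 mm above the worktop. At each stop a space between arms faces it, arms 30 degrees either side. A fingertip beside the wheel, its inner face on the line through this point along the box's x, swept in +x from 70 mm before to 60 mm past the point, drives one arm: exactly one click.
- wheel_gap (a point): Point in the middle of the open gap, 30 mm from the axis, 68 mm above the worktop; it turns with the wheel. At wheel value 0 it lies on the box's -y side, in front of the bolt.
- bolt (a joint): Slide of the steel bolt toward the wheel (the box's +y), m. 0 = withdrawn, tip 50 mm from the axis; 0.028 = end stop, fully home, tip 22 mm from the axis inside the gap. Starts between 0 and 0.003, stays where it is left, takes 1 to 2 N to push slowly. The webs block it at about 0.018 if another space than the gap faces it.
- bolt_tab (a point): Middle of the top edge of the tab's outer face, the face to push (it looks to the box's -y): on the box's line x = 0, 86 mm above the worktop, 96 mm from the axis at bolt value 0, 68 mm when home. The tab is an upright plate 30 mm wide (box x), 8 thick, 50 to 86 mm above the worktop. The bolt runs under a 70 mm high bridge, 49 to 57 mm from the axis.
- pink_eraser: small used eraser, 20 x 44 x 12 mm. Loose bystander; origin at the centre of its underside.
- glue_stick: upright glue stick, 30 mm across, 96 mm tall. Loose bystander; origin at the centre of its underside.
- sticky_pad: block of sticky notes, 50 x 50 x 24 mm. Loose bystander; origin at the centre of its underside.
- label_roll: white roll of labels on its side face, 44 mm across, 30 mm tall. Loose bystander; origin at the centre of its underside.
- clip: spring clip lying flat, 43 x 41 x 17 mm. Loose bystander; origin at the centre of its underside.

How it is judged:
On the way, in this order (a step that is already met when the one before it is completed fails the run):
1. the wheel rests with its open gap facing the bolt, the bolt still withdrawn (value of joint wheel between -0.13 and 0.13 rad and velocity of joint wheel between -0.3 and 0.3 rad/s and value of joint bolt below 0.01 m), for 0.2 s.
2. the bolt is pushed fully home into the gap (value of joint wheel between -0.13 and 0.13 rad and velocity of joint wheel between -0.3 and 0.3 rad/s and value of joint bolt above 0.0245 m), for 0.2 s.
At the end, for the whole second after the job is handed in: The wheel rests at 0 within 0.13 rad (gap facing the bolt, reached clockwise) and the bolt is home: at least 24.5 of its 28 mm (all of step 2); the robot touches nothing.
It fails at once if the gap ran past the bolt (wheel more than half a click beyond it) (value of joint wheel above 0.6 rad).
It fails at once if a bystander was lifted (height (world z) of any of pink_eraser, glue_stick, sticky_pad, label_roll, clip above 0.02 m).
It fails at once if a bystander was pushed more than 25 mm away (distance of any of pink_eraser, glue_stick, sticky_pad, label_roll, clip from where it was at the start of the episode above 0.025 m).
It also fails if it takes over 54 s, if anything falls off the work surface, if the arm or the gripper's body presses on something with over 40 N, if the wrist force passes 120 N, or if a joint passes its speed limit or range.

### The arm

A 6-joint arm with a two-finger parallel gripper is mounted at the origin on a cart in front of the work surface, level with it; the furniture and walls round the work are solid. World frame = base frame: x ahead of the robot, y to its left, z up, the work surface at z = 0. Lengths are in m, angles in rad, forces in N, time in s.
With the tool pointing down it reaches from about 0.425 to 0.95 m from the base axis. Payload 3.5 kg.
Tool frame: the origin (TCP) lies on the centre line of the jaws, within the pads' length; the fingertips stand 14 mm ahead of it and the grasp point (between the pads) lies 5 mm behind it (ctrl.finger_overhang is the distance from the TCP to the fingertips, in m); z points along the fingers, y is the line along which they close (so a half turn about z gives the same grasp; the last joint's range is limited). The gripper opens to 85 mm and grips with 20 to 120 N. Pads are 22 mm wide; open, the fingers measure 114 mm over their backs; the gripper's body (76 mm by 85 mm) begins 54 mm behind the grasp point. The pads swing forward as they close: fully open they stand 13 mm farther back than shut.
Start: joints at [-1.401, 0.286, 1.577, -0, 1.279, -0.15], TCP at [0.212, -0.641, 0.245] pointing down, gripper open.
Joint ranges: [-2.77, 2.77], [-0.9, 2.22], [0.21, 2.48], [-1.53, 4.67], [0.24, 2.81], [-2.84, 2.84]. Speed limits (rad/s): [2.79, 2.79, 3.14, 3.14, 3.14, 3.14].

### API

Orientations are given as a unit quaternion [x, y, z, w].
In Python, from plant import ctrl gives the robot as it stands.
- The arm moves only by the tool send_rows, never from a script. Its argument "moves" is text: rows parted by semicolons, each of 7 numbers parted by spaces: the turn, a rotation vector about the tool's x, y, z in units of 360 degrees (1.0 is 360 degrees), then the shift along the tool's x, y, z in units of 20 cm (1.0 is 20 cm), then the gripper's target within -1 to 1 (fully open at 1, half-way at 0, shut at -1). A call has 1 to 12 rows; each row is the pose to reach, as a shift and turn from the pose commanded when the call began, along the tool's axes at that moment, turning the shorter way round; what a row does not reach only later rows make up. A row lasts 1/8 s, in which the tool goes at most 62.5 mm and 10.7 degrees, less where a joint would pass 70% of its speed; a pose out of reach is approached as far as the arm can. A call with a number of a shift or a turn outside -1 to 1 is refused whole. A call with a gripper value outside its range is refused whole. The fingers move at their own pace and stop on an object; "newtons" is the grip in N (left out, the last holds). Time passes only in rows, so rows that repeat a pose let the fingers close. It gives the time, the measured TCP pose, the force, the opening and the grip force at its end, in the units of the state.
- ctrl.get_state(): the state, without advancing time (a new reading comes with each control period).
- ctrl.read_camera(name): name is "side" or "top" or "wrist"; returns a dict with "image" (400x640x3 uint8, red, green, blue), "fovy" (degrees; the focal length in pixels is half the picture's height over the tangent of half this angle, whatever the lens; pixels are square), "cx", "cy" (the principal point, pixels), "extrinsics" (4x4, takes a point from camera to world coordinates). Camera axes: x right, y up, looking along -z (the intrinsics and any distortion apply to the point x, -y, -z); pixel columns grow to the right and rows downward; lengths in m; the calibration is good to about 2 mm. The wrist camera is an equidistant fisheye: a pixel r from the principal point sees the ray r / f radians off the axis. A picture is of the moment at which its call begins. There is no depth.
- ctrl.sign_off(): hands the job in; it is judged then, once.
The state is a dict: "time": time; "qpos": joint angles; "dq": joint speeds; "joint_efforts": joint torques, N m; "eef_pos": TCP position; "tcp_rot": TCP orientation; "contact_force": force on the tool from outside, world axes, zero at the start; "wrist_torque": the same for the moment, N m; "opening": opening from 0.0 (shut) to 1.0 (fully open); "finger_force": force on a finger pad.
Only numpy, scipy, OpenCV 4.12 (cv2) and the standard library are available. Lean on these libraries where they do the work, as an engineer would, in place of code of your own. Each camera call takes 0.05 s, during which the arm holds its last target. There are 200 camera calls.

## Working session

There is one attempt and no reset: what is moved stays moved. The work goes in short steps, Python scripts to look and compute and a tool call to move; the robot and the scene stay as the last step left them, time stands still between calls to the robot, and variables do not carry over. Pictures are saved under pics/ and viewed, at most 10 in all, crops included, and the job is handed in when it is done.

Besides the shell and the picture viewer there is one more tool, called after "Request:" as a command line: name --argument value ..., lists and objects as JSON in quotes. send_rows: Moves the arm, as the interface text tells. Its arguments: {"type":"object","properties":{"moves":{"type":"string"},"newtons":{"type":"number"}},"required":["moves"]}

```bash
mkdir -p pics; cat > h.py <<'E'
import numpy as np, cv2
from plant import ctrl
def ray(c,u,v):
    f=200/np.tan(np.radians(c["fovy"])/2); E=np.array(c["extrinsics"])
    d=E[:3,:3]@np.array([(u-c["cx"])/f,-(v-c["cy"])/f,-1.]); return E[:3,3],d
def onz(c,u,v,z):
    o,d=ray(c,u,v); return o+d*(z-o[2])/d[2]
def proj(c,p):
    f=200/np.tan(np.radians(c["fovy"])/2); E=np.array(c["extrinsics"])
    q=E[:3,:3].T@(np.array(p)-E[:3,3]); return c["cx"]+f*q[0]/-q[2], c["cy"]-f*q[1]/-q[2]
def snap(n,name):
    c=ctrl.read_camera(n); cv2.imwrite(f"pics/{name}.png",c["image"][:,:,::-1]); return c
E
python3 - <<'E'
from h import *
import pickle
for n in("top","side"):
    c=snap(n,n+"0"); pickle.dump(c,open(n+".pkl","wb"))
    print(n,c["fovy"],c["cx"],c["cy"],np.round(c["extrinsics"],3).tolist())
s=ctrl.get_state();print(s["tcp_rot"],s["eef_pos"],s["time"])
E
```

```text
top 51.57261722063508 318.55339005086995 199.45960021074018 [[0.01, 0.993, -0.117, 0.475], [-1.0, 0.01, -0.001, -0.158], [0.0, 0.117, 0.993, 0.916], [0.0, 0.0, 0.0, 1.0]]
side 52.78593211940724 325.80468140482265 196.49215831788905 [[0.995, 0.051, -0.08, 0.487], [-0.095, 0.428, -0.899, -0.963], [-0.011, 0.902, 0.431, 0.483], [0.0, 0.0, 0.0, 1.0]]
[ 9.87245226e-01  1.59203338e-01 -1.07267972e-06 -1.07716349e-03] [ 0.2121158  -0.64023204  0.24404679] 0.1
```

View pics/top0.png

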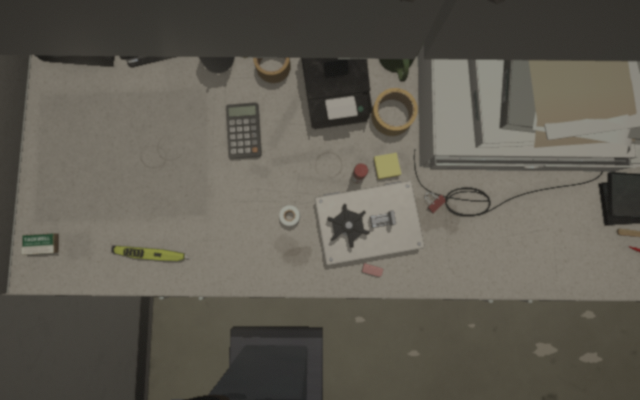

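View pics/side0.png

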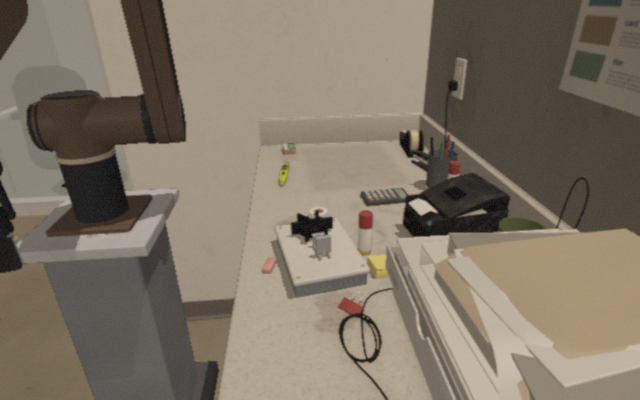

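The top view shows the white lid with corners near (318,195), (410,183), (422,247), (328,265), the hub near (348,226), and the bolt to the right near (383,219). The glue stick is at (360,172), the roll at (289,216), and the eraser at (372,270). In the side view the wheel is at (313,225) and the tab at (321,243).

```bash
cat > m.py <<'E'
from h import *
import pickle
c=pickle.load(open("top.pkl","rb")); im=c["image"]
roi=np.zeros(im.shape[:2],np.uint8); roi[165:285,300:440]=1
m=((im.min(2)>150)&(roi>0)).astype(np.uint8)
g=cv2.cvtColor(im,cv2.COLOR_RGB2GRAY)
print(g[205,322],g[205,305],g[250,410])
hsv=cv2.cvtColor(im,cv2.COLOR_RGB2HSV)
# lid: brighter than the worktop
t=(int(g[205,322])+int(g[205,308]))//2
m=((g>t)&(roi>0)).astype(np.uint8)
m=cv2.morphologyEx(m,cv2.MORPH_OPEN,np.ones((3,3)))
ct=max(cv2.findContours(m,0,2)[0],key=cv2.contourArea)
b=cv2.boxPoints(cv2.minAreaRect(cv2.convexHull(ct)))
W=np.array([onz(c,u,v,.04)[:2] for u,v in b]); print(b.round(1).tolist(),W.round(4).tolist())
print([np.linalg.norm(W[i]-W[i-1]).round(4) for i in range(4)])
L=[(i,np.linalg.norm(W[i]-W[i-1])) for i in range(4)]
i=max(L,key=lambda a:a[1])[0]; d=W[i]-W[i-1]
d*=np.sign(d[1]); yaw=np.arctan2(-d[0],d[1]); R=np.array([[np.cos(yaw),-np.sin(yaw)],[np.sin(yaw),np.cos(yaw)]])
o=W.mean(0)-R@[0,(58-153)/2000]
print("yaw",yaw,"origin",o,"proj hub",proj(c,[*o,.08]),"tab",proj(c,[*(o+R@[0,-.096]),.086]))
crop=im[170:275,305:435]
cv2.imwrite("pics/crop.png",cv2.resize(crop,None,fx=6,fy=5.7,interpolation=cv2.INTER_CUBIC)[:,:,::-1])
E
python3 m.py
```

```text
151 125 105
[[315.6000061035156, 197.89999389648438], [410.79998779296875, 180.89999389648438], [422.3999938964844, 245.89999389648438], [327.20001220703125, 262.8999938964844]] [[0.5815, -0.151], [0.6201, -0.3545], [0.482, -0.3766], [0.4447, -0.1767]]
[np.float64(0.1391), np.float64(0.2072), np.float64(0.1399), np.float64(0.2034)]
yaw 0.18757906288740836 origin [ 0.52322045 -0.21803857] proj hub (np.float64(348.35216877548316), np.float64(224.51392099777425)) tab (np.float64(395.53107243578404), np.float64(215.87949731333902))
```

View pics/crop.png

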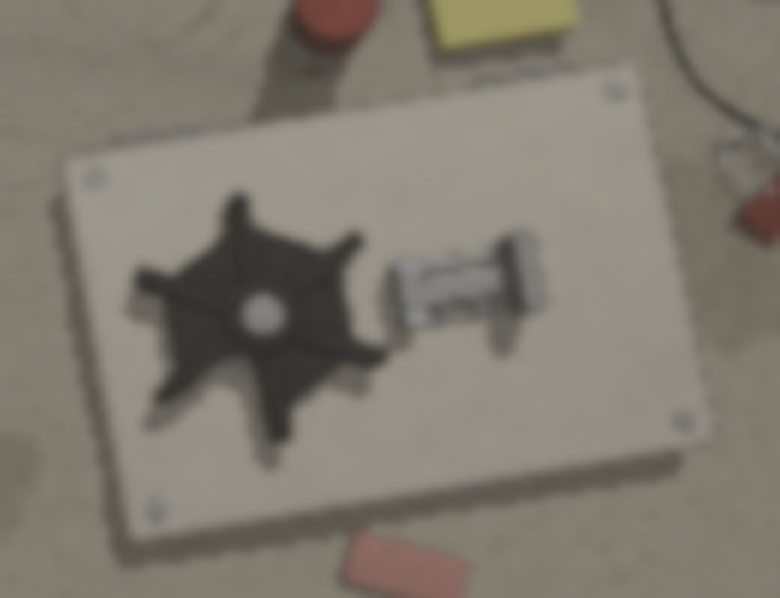

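The crop shows the gap at the lower left, around (220,400), relative to the hub at (262,315). The bolt is to the right, with the tab's outer top edge at about (546,268). The gap direction is about 116° and the bolt about 350°, measured clockwise in the image, so the wheel is 4 clicks short. Next I'll refine the yaw and work out the approach.

```bash
cat >> h.py <<'E'
from scipy.spatial.transform import Rotation as Ro
def plan(o,yaw,bx,by,z):
    "turn/shift numbers from the present pose to box point (bx,by), TCP height z, tool x along box +y, pointing down"
    s=ctrl.get_state(); R0=Ro.from_quat(s["tcp_rot"])
    c,n=np.cos(yaw),np.sin(yaw)
    Rt=Ro.from_matrix(np.array([[-n,c,0],[c,n,0],[0,0,-1]]))
    p=np.array([o[0]+c*bx-n*by,o[1]+n*bx+c*by,z])
    return np.r_[(R0.inv()*Rt).as_rotvec()/(2*np.pi), R0.inv().apply(p-s["eef_pos"])/.2].round(4), p.round(4)
E
python3 - <<'E'
from h import *
import pickle
c=pickle.load(open("top.pkl","rb"))
h=onz(c,348.2,225.0,.08); t=onz(c,395.7,216.5,.086); d=h-t
print("hub",h,"dist",np.linalg.norm(d[:2]),"yaw",np.arctan2(-d[0],d[1]))
W=np.array([onz(c,305+u/6-.5,170+v/5.7-.5,.04)[:2] for u,v in[(65,160),(632,68),(712,440),(128,540)]])
for a,b in((1,0),(2,3)): d=W[b]-W[a]; print(np.linalg.norm(d),np.arctan2(-d[0],d[1]))
for a,b in((3,0),(2,1)): d=W[b]-W[a]; print(np.linalg.norm(d),np.arctan2(d[1],d[0]))
print(W.mean(0))
g=onz(c,360,172,.096);print("glue top",g,"roll",onz(c,289,216,.03),"overhang",ctrl.finger_overhang)
print(plan(h[:2],.17,-70,47,.2) if 0 else plan(h[:2],.17,-.07,.05,.2))
E
```

```text
hub [ 0.5222368  -0.21773262  0.08      ] dist 0.09657076572381537 yaw 0.18369435540404525
0.20526327694065702 0.1800003788156425
0.20787032956008197 0.18583224284067879
0.14218816043259244 0.16551716152525645
0.14096203378025432 0.1838613407865882
[ 0.53091887 -0.26375049]
glue top [ 0.62802724 -0.24017701  0.096     ] roll [ 0.54312711 -0.09434736  0.03      ] overhang 0.014
(array([-2.0000e-04, -3.0000e-04, -2.2620e-01,  1.8272e+00, -1.8169e+00,
        2.2470e-01]), array([ 0.4448, -0.1803,  0.2   ]))
```

Request:
send_rows --moves "0 0 -0.1 0.9 -0.9 0 -1; 0 0 -0.2 0.9 -0.9 0 -1; 0 0 -0.228 0.9 -0.9 0 -1; 0 0 -0.228 0.9 -0.9 0 -1; 0 0 -0.228 0.9 -0.9 0 -1; 0 0 -0.228 0.9 -0.9 0 -1; 0 0 -0.228 0.9 -0.9 0 -1; 0 0 -0.228 0.9 -0.9 0 -1; 0 0 -0.228 0.9 -0.9 0 -1" --newtons 30

```text
time: 1.23
eef_pos: [0.3264, -0.413, 0.2448]
tcp_rot: [0.641, 0.768, 0.0, -0.0]
contact_force: [-0.1, 0.8, -0.7]
opening: -0.003
finger_force: 0.0
```

```bash
python3 - <<'E'
from h import *
print(plan((.5222,-.2177),.182,-.07,.05,.2)); s=ctrl.get_state(); print(s["time"],s["contact_force"],s["eef_pos"])
E
```

```text
(array([-0.0000e+00, -1.0000e-04, -3.0000e-04,  1.0343e+00,  7.8780e-01,
        2.2480e-01]), array([ 0.4443, -0.1812,  0.2   ]))
1.225 [-0.11294852  0.80733756 -0.74530723] [ 0.32639514 -0.41298176  0.24481865]
```

Request:
send_rows --moves "0 0 0 0.98 0.78 0.22 -1; 0 0 0 0.98 0.78 0.22 -1; 0 0 0 0.98 0.78 0.22 -1; 0 0 0 0.98 0.78 0.22 -1; 0 0 0 0.98 0.78 0.22 -1; 0 0 0 0.98 0.78 0.22 -1; 0 0 0 0.98 0.78 0.22 -1"

```text
time: 2.1
eef_pos: [0.4444, -0.1937, 0.2017]
tcp_rot: [0.641, 0.767, -0.0, 0.0]
contact_force: [-0.2, -0.5, -0.6]
opening: -0.002
finger_force: 0.0
```

```bash
python3 - <<'E'
from h import *
import pickle
c=snap("wrist","w1"); pickle.dump(c,open("w1.pkl","wb")); print(c["fovy"],c["cx"],c["cy"],np.round(c["extrinsics"],3).tolist())
s=ctrl.get_state(); print(s["time"],s["eef_pos"])
E
```

```text
65.70646984690485 318.2052742873037 197.33676267303397 [[0.984, -0.169, -0.056, 0.429], [0.178, 0.934, 0.311, -0.113], [0.0, -0.316, 0.949, 0.331], [0.0, 0.0, 0.0, 1.0]]
2.15 [ 0.44430242 -0.19380729  0.20173306]
```

View pics/w1.png

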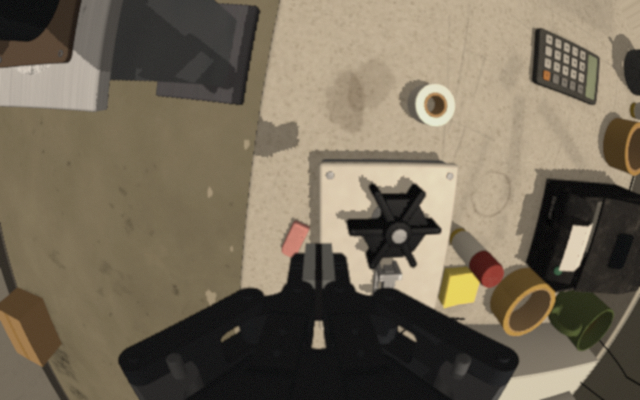

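The wrist view shows the hub top at (399,236), the lid's far corners at (320,163) and (457,163), and the gap at upper left, which agrees with 4 clicks.

```bash
cat >> h.py <<'E'
def fz(c,u,v,z):
    f=200/np.tan(np.radians(c["fovy"])/2); E=np.array(c["extrinsics"])
    x,y=u-c["cx"],v-c["cy"]; r=np.hypot(x,y); th=r/f
    d=E[:3,:3]@np.array([np.sin(th)*x/r,-np.sin(th)*y/r,-np.cos(th)])
    return E[:3,3]+d*(z-E[2,3])/d[2]
E
python3 - <<'E'
from h import *
import pickle
c=pickle.load(open("w1.pkl","rb")); im=c["image"]
g=cv2.cvtColor(im,cv2.COLOR_RGB2GRAY)
m=np.zeros_like(g); m[222:250,384:414]=(g[222:250,384:414]>95)
n,l,st,ce=cv2.connectedComponentsWithStats(m); print([(st[i].tolist(),ce[i].round(1).tolist()) for i in range(1,n)])
i=1+np.argmax(st[1:,4]); h=fz(c,*ce[i],.08); print("hub",h)
m2=np.zeros_like(g); m2[155:240,300:470]=(im[155:240,300:470].min(2)>165)
a=fz(c,320,163,.04);b=fz(c,457,163,.04);d=(b-a)[:2];print(a,b,np.linalg.norm(d),np.arctan2(d[1],d[0]))
y=.182;print("hub from corners",(a+b)[:2]/2-.058*np.array([-np.sin(y),np.cos(y)]))
E
```

```text
[([392, 229, 15, 14, 167], [399.1, 235.7])]
hub [ 0.52369455 -0.21884912  0.08      ]
[ 0.44192043 -0.17422554  0.04      ] [ 0.57998807 -0.14671171  0.04      ] 0.1407824022092674 0.19670112340121038
hub from corners [ 0.52145207 -0.21751068]
```

```bash
python3 - <<'E'
from h import *
o=(.5227,-.2180)
print(plan(o,.185,-.07,.047,.067))
E
```

```text
(array([ 1.000e-04,  1.000e-04, -1.000e-03,  4.460e-02,  1.250e-02,
        6.736e-01]), array([ 0.4452, -0.1847,  0.067 ]))
```

Request:
send_rows --moves "0 0 -0.001 0.045 0.012 0.1 -1; 0 0 -0.001 0.045 0.012 0.35 -1; 0 0 -0.001 0.045 0.012 0.55 -1; 0 0 -0.001 0.045 0.012 0.674 -1; 0 0 -0.001 0.045 0.012 0.674 -1; 0 0 -0.001 0.045 0.012 0.674 -1; 0 0 -0.001 0.045 0.012 0.674 -1"

```text
time: 3.02
eef_pos: [0.4463, -0.1841, 0.0683]
tcp_rot: [0.638, 0.77, 0.0, 0.002]
contact_force: [0.9, 0.2, -0.5]
opening: 0.003
finger_force: 0.0
```

```bash
python3 - <<'E'
from h import *
o=(.5227,-.2180)
print(plan(o,.185,-.07,.047,.067)); print(plan(o,.185,.055,.047,.067))
E
```

```text
(array([ 0.0004,  0.0004,  0.0004, -0.0018, -0.0059,  0.0063]), array([ 0.4452, -0.1847,  0.067 ]))
(array([ 4.000e-04,  4.000e-04,  4.000e-04, -3.200e-03,  6.191e-01,
        7.800e-03]), array([ 0.5681, -0.1617,  0.067 ]))
```

Request:
send_rows --moves "0 0 0 0 0.08 0 -1; 0 0 0 0 0.14 0 -1; 0 0 0 0 0.19 0 -1; 0 0 0 0 0.24 0 -1; 0 0 0 0 0.29 0 -1; 0 0 0 0 0.34 0 -1; 0 0 0 0 0.39 0 -1; 0 0 0 0 0.44 0 -1; 0 0 0 0 0.49 0 -1; 0 0 0 0 0.54 0 -1; 0 0 0 0 0.59 0 -1; 0 0 0 0 0.62 0 -1"

```text
time: 4.53
eef_pos: [0.5683, -0.1601, 0.0669]
tcp_rot: [0.638, 0.77, 0.0, 0.001]
contact_force: [0.0, 0.4, 0.2]
opening: 0.004
finger_force: 0.0
```

Request:
send_rows --moves "0 0 0 0.06 0.02 0 -1; 0 0 0 0.12 0.02 0 -1; 0 0 0 0.13 -0.25 0 -1; 0 0 0 0.13 -0.55 0 -1; 0 0 0 0.12 -0.62 0 -1; 0 0 0 0 -0.62 0 -1; 0 0 0 0 -0.62 0 -1; 0 0 0 0 -0.62 0 -1"

```text
time: 5.52
eef_pos: [0.4465, -0.1837, 0.0669]
tcp_rot: [0.638, 0.77, 0.0, 0.0]
contact_force: [-0.1, 0.8, -0.6]
opening: 0.0
finger_force: 0.0
```

```bash
python3 - <<'E'
from h import *
o=(.5227,-.2180)
print(plan(o,.185,-.07,.047,.067))
c=snap("top","top1");cv2.imwrite("pics/top1c.png",cv2.resize(c["image"][170:275,305:435],None,fx=5,fy=5,interpolation=cv2.INTER_CUBIC)[:,:,::-1])
E
```

```text
(array([ 0.0001,  0.0001,  0.0004, -0.0037, -0.007 , -0.0005]), array([ 0.4452, -0.1847,  0.067 ]))
```

View pics/top1c.png

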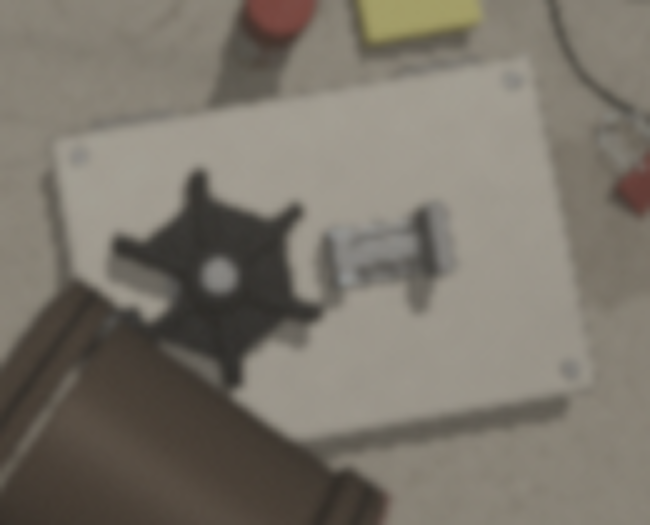

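After one sweep the gap has moved one click, to the left of the hub at (218,275), between the arms at (120,243) and (130,318). Three clicks remain, so I'll do two more and check.

Request:
send_rows --moves "0 0 0 0 0.08 0 -1; 0 0 0 0 0.14 0 -1; 0 0 0 0 0.19 0 -1; 0 0 0 0 0.24 0 -1; 0 0 0 0 0.29 0 -1; 0 0 0 0 0.34 0 -1; 0 0 0 0 0.39 0 -1; 0 0 0 0 0.44 0 -1; 0 0 0 0 0.49 0 -1; 0 0 0 0 0.54 0 -1; 0 0 0 0 0.59 0 -1; 0 0 0 0 0.62 0 -1"

```text
time: 7.08
eef_pos: [0.5683, -0.1602, 0.0669]
tcp_rot: [0.638, 0.77, 0.0, 0.001]
contact_force: [0.1, -0.3, -0.5]
opening: -0.002
finger_force: 0.0
```

Request:
send_rows --moves "0 0 0 0.06 0.02 0 -1; 0 0 0 0.12 0.02 0 -1; 0 0 0 0.13 -0.25 0 -1; 0 0 0 0.13 -0.55 0 -1; 0 0 0 0.12 -0.62 0 -1; 0 0 0 0 -0.62 0 -1; 0 0 0 0 -0.62 0 -1; 0 0 0 0 -0.62 0 -1"

```text
time: 8.07
eef_pos: [0.4465, -0.1837, 0.0669]
tcp_rot: [0.638, 0.77, 0.0, 0.0]
contact_force: [-0.1, -0.9, -0.3]
opening: 0.001
finger_force: 0.0
```

Request:
send_rows --moves "0 0 0 0 0.08 0 -1; 0 0 0 0 0.14 0 -1; 0 0 0 0 0.19 0 -1; 0 0 0 0 0.24 0 -1; 0 0 0 0 0.29 0 -1; 0 0 0 0 0.34 0 -1; 0 0 0 0 0.39 0 -1; 0 0 0 0 0.44 0 -1; 0 0 0 0 0.49 0 -1; 0 0 0 0 0.54 0 -1; 0 0 0 0 0.59 0 -1; 0 0 0 0 0.62 0 -1"

```text
time: 9.57
eef_pos: [0.5683, -0.1602, 0.067]
tcp_rot: [0.638, 0.77, 0.0, 0.001]
contact_force: [-0.5, 0.9, -0.1]
opening: 0.001
finger_force: 0.0
```

Request:
send_rows --moves "0 0 0 0.06 0.02 0 -1; 0 0 0 0.12 0.02 0 -1; 0 0 0 0.13 -0.25 0 -1; 0 0 0 0.13 -0.55 0 -1; 0 0 0 0.12 -0.62 0 -1; 0 0 0 0 -0.62 0 -1; 0 0 0 0 -0.62 0 -1; 0 0 0 0 -0.62 0 -1"

```text
time: 10.58
eef_pos: [0.4465, -0.1837, 0.0669]
tcp_rot: [0.638, 0.77, 0.0, 0.0]
contact_force: [-0.2, -0.4, -0.6]
opening: 0.001
finger_force: 0.0
```

```bash
python3 - <<'E'
from h import *
o=(.5227,-.2180)
print(plan(o,.185,-.07,.047,.067))
c=snap("top","top2");cv2.imwrite("pics/top2c.png",cv2.resize(c["image"][170:275,305:435],None,fx=5,fy=5,interpolation=cv2.INTER_CUBIC)[:,:,::-1])
E
```

```text
(array([ 0.0001,  0.0001,  0.0004, -0.0038, -0.0069, -0.0004]), array([ 0.4452, -0.1847,  0.067 ]))
```

View pics/top2c.png

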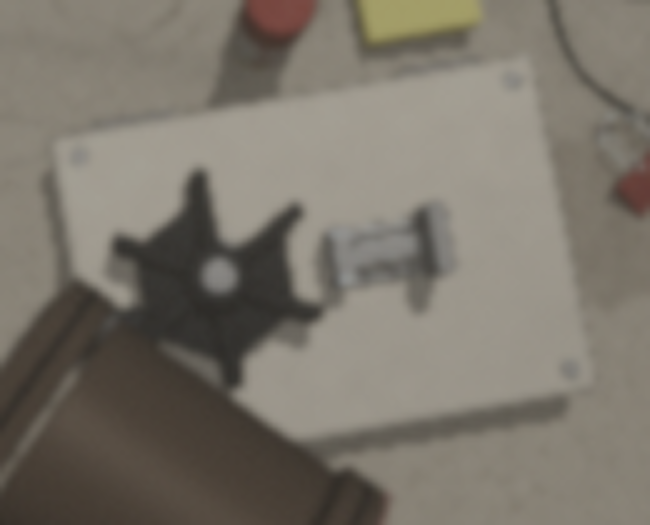

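The gap is now between the arms at (200,180) and (295,210), one click short. I'll do the last flick and then lift clear.

Request:
send_rows --moves "0 0 0 0 0.08 0 -1; 0 0 0 0 0.14 0 -1; 0 0 0 0 0.19 0 -1; 0 0 0 0 0.24 0 -1; 0 0 0 0 0.29 0 -1; 0 0 0 0 0.34 0 -1; 0 0 0 0 0.39 0 -1; 0 0 0 0 0.44 0 -1; 0 0 0 0 0.49 0 -1; 0 0 0 0 0.54 0 -1; 0 0 0 0 0.59 0 -1; 0 0 0 0 0.62 0 -1"

```text
time: 12.12
eef_pos: [0.5683, -0.1602, 0.0669]
tcp_rot: [0.638, 0.77, 0.0, 0.001]
contact_force: [0.4, 0.1, 1.0]
opening: -0.001
finger_force: 0.0
```

Request:
send_rows --moves "0 0 0 0.06 0.02 0 -1; 0 0 0 0.1 0.02 -0.2 -1; 0 0 0 0.1 0.02 -0.5 -1; 0 0 0 0.1 0 -0.6 -1; 0 0 0 -0.2 -0.25 -0.6 -1; 0 0 0 -0.5 -0.27 -0.6 -1; 0 0 0 -0.8 -0.27 -0.6 -1; 0 0 0 -0.9 -0.27 -0.6 -1; 0 0 0 -0.9 -0.27 -0.6 -1"

```text
time: 13.25
eef_pos: [0.5469, -0.3482, 0.1853]
tcp_rot: [0.639, 0.769, 0.0, -0.001]
contact_force: [0.0, 0.1, 0.6]
opening: -0.002
finger_force: 0.0
```

```bash
python3 - <<'E'
from h import *
o=(.5227,-.2180)
print(plan(o,.185,0,-.125,.078))
c=snap("wrist","w2")
E
```

```text
(array([-2.000e-04, -2.000e-04,  0.000e+00,  3.620e-02,  1.200e-03,
        5.363e-01]), array([ 0.5457, -0.3409,  0.078 ]))
```

View pics/w2.png

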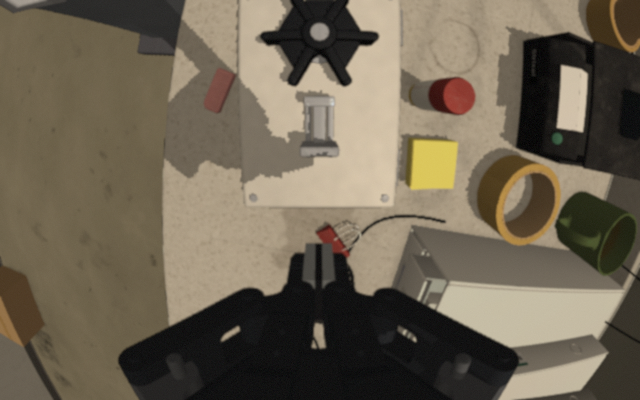

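The gap, between the arms at (292,82) and (345,82), now faces the bolt at (320,125). Next I'll lower behind the tab.

Request:
send_rows --moves "0 0 0 0.06 0.001 0.1 -1; 0 0 0 0.06 0.001 0.3 -1; 0 0 0 0.06 0.001 0.5 -1; 0 0 0 0.06 0.001 0.536 -1; 0 0 0 0.06 0.001 0.536 -1; 0 0 0 0.06 0.001 0.536 -1"

```text
time: 14.05
eef_pos: [0.5469, -0.3356, 0.0817]
tcp_rot: [0.637, 0.77, -0.0, 0.002]
contact_force: [-0.1, 0.0, 0.1]
opening: 0.001
finger_force: 0.0
```

```bash
python3 - <<'E'
from h import *
print(plan((.5227,-.2180),.185,0,-.079,.078),ctrl.get_state()["contact_force"])
E
```

```text
(array([ 0.0004,  0.0005,  0.0005,  0.2051, -0.01  ,  0.0181]), array([ 0.5372, -0.2957,  0.078 ])) [-0.09418479  0.01622964  0.05166859]
```

Push slowly to about 1 mm short of the estimated end.

Request:
send_rows --moves "0 0 0 0.03 -0.005 0.015 -1; 0 0 0 0.05 -0.005 0.015 -1; 0 0 0 0.07 -0.005 0.015 -1; 0 0 0 0.09 -0.005 0.015 -1; 0 0 0 0.11 -0.005 0.015 -1; 0 0 0 0.13 -0.005 0.015 -1; 0 0 0 0.15 -0.005 0.015 -1; 0 0 0 0.165 -0.005 0.015 -1; 0 0 0 0.18 -0.005 0.015 -1; 0 0 0 0.19 -0.005 0.015 -1; 0 0 0 0.2 -0.005 0.015 -1; 0 0 0 0.2 -0.005 0.015 -1"

```text
time: 15.55
eef_pos: [0.5373, -0.2961, 0.0764]
tcp_rot: [0.638, 0.77, -0.0, 0.0]
contact_force: [1.9, -2.8, -0.1]
opening: -0.001
finger_force: 1.1
```

Request:
send_rows --moves "0 0 0 0.005 0 0 -1; 0 0 0 0.01 0 0 -1; 0 0 0 0.01 0 0 -1"

```text
time: 15.92
eef_pos: [0.5373, -0.296, 0.0765]
tcp_rot: [0.638, 0.77, -0.001, 0.002]
contact_force: [1.9, -7.7, -2.3]
opening: 0.003
finger_force: 3.8
```

The force is rising with no movement, and the tool is at the expected home position. One small extra push, then I'll back off, lift and check.

Request:
send_rows --moves "0 0 0 0.005 0 0 -1; 0 0 0 0.005 0 0 -1; 0 0 0 0.005 0 0 -1; 0 0 0 -0.06 0 0 -1; 0 0 0 -0.16 0 0 -1; 0 0 0 -0.18 0 -0.2 -1; 0 0 0 -0.25 0 -0.5 -1; 0 0 0 -0.25 0 -0.55 -1; 0 0 0 -0.25 0 -0.55 -1"

```text
time: 17.05
eef_pos: [0.5464, -0.3437, 0.1871]
tcp_rot: [0.638, 0.77, 0.0, 0.001]
contact_force: [-0.4, -0.2, 0.2]
opening: -0.001
finger_force: 0.0
```

```bash
python3 - <<'E'
from h import *
c=snap("wrist","w3"); cv2.imwrite("pics/w3c.png",cv2.resize(c["image"][0:220,180:480],None,fx=2.5,fy=2.5)[:,:,::-1]); print(ctrl.get_state()["contact_force"],ctrl.get_state()["eef_pos"])
E
```

```text
[-0.27532565  0.18025662 -0.30013728] [ 0.54557926 -0.34276797  0.18509197]
```

View pics/w3c.png

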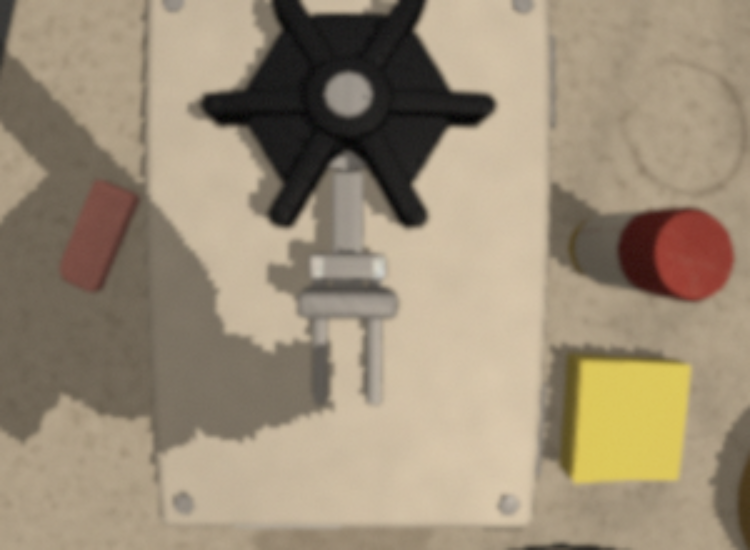

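The bolt tip is inside the gap near the hub at (347,165), the tab is at (347,302), and the robot is clear.

```bash
python3 -c "
from plant import ctrl
print(ctrl.sign_off())"
```

```text
the job is handed in; nothing more can be done
None
```

The job is handed in: four clockwise flicks brought the gap to the bolt, and the bolt was pushed to its end stop (last picture shows its tip in the gap); the arm is clear, but no verdict was returned.

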